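Load the drilling vise into its fixture

ROBOT

A 7-joint arm with a two-finger parallel gripper is mounted at the origin on the work surface. World frame = base frame: x ahead of the robot, y to its left, z up, the work surface at z = 0. Lengths are in m, angles in rad, forces in N, time in s.
With the tool pointing down it reaches from about 0.4 to 0.85 m from the base axis. Payload 4.5 kg.
Tool frame: the origin (TCP) lies on the centre line of the jaws, within the pads' length; the fingertips stand 14 mm ahead of it and the grasp point (between the pads) lies 5 mm behind it (r.tcp_to_tips is the z of the fingertips in the tool frame, in m); z points along the fingers, y is the direction in which the jaws open and shut (so a half turn about z gives the same grasp; the last joint's range is limited). The gripper opens to 88 mm and grips with 3 to 60 N. Pads are 18 mm wide; open, the fingers measure 123 mm over their backs; the gripper's body (75 mm by 187 mm) begins 45 mm behind the grasp point.
Start: joints at [1.199, 0.689, -0.195, 1.565, 0.157, 0.902, -0.215], TCP at [0.247, -0.574, 0.253] pointing down, gripper open.
Joint ranges: [-3.01, 3.01], [-0.46, 2.08], [-1.47, 1.51], [0.13, 2.56], [-1, 4.14], [0.04, 2.09], [-2.66, 2.66]. Speed limits (rad/s): [2.57, 2.57, 3.14, 3.14, 3.14, 3.14, 3.14].

INTERFACE

Orientations are given as a unit quaternion [x, y, z, w].
In Python, from plant import r, viewer gives the robot as it stands.
- The arm moves only by the shell command python3 -m inch 'ROWS' [FORCE]. ROWS is JSON, a list of rows, each a list of 3 entries, a list of its own where there are three numbers: the closure, from 0 (fully open) to 1 (shut), then the shift along the tool's x, y, z in cm, then the turn about the tool's z in degrees. In form: [[fingers, [x, y, z], yaw], ...]. A call has 1 to 20 rows; each row is the pose to reach, as a shift and turn from the pose commanded when the call began, along the tool's axes at that moment; what a row does not reach only later rows make up. A row lasts 1/10 s, in which the tool goes at most 50 mm and 8.59 degrees, less where a joint would pass 70% of its speed; a pose out of reach is approached as far as the arm can. A call with a gripper value outside its range is refused whole. The fingers move at their own pace and stop on an object; FORCE is the grip in N (left out, the last holds). Time passes only in rows, so rows that repeat a pose let the fingers close. It gives the time, the measured TCP pose, the force and the opening at its end, in the units of the state.
- r.get_state(): the state, without advancing time (a new reading comes with each control period).
- viewer.snapshot(name): name is "scene" or "top" or "wrist"; returns the picture (420x560x3 uint8, red, green, blue); there is no depth.
- viewer.camera_params(name): a dict with "intrinsics" (3x3 intrinsics, pixels), "world_to_cam" (4x4, takes a point from world to camera coordinates). Camera axes: x right, y up, looking along -z (the intrinsics and any distortion apply to the point x, -y, -z); pixel columns grow to the right and rows downward; lengths in m; the calibration is good to about 2 mm. A picture is of the moment at which its call begins: read the wrist's pose just before it. camera_params takes no time and is no camera call; for the wrist camera it gives the pose at the moment of the call.
- r.finish_job(): hands the job in, once; it reports no verdict.
Trained networks look in the newest picture that a camera, given by its name, has taken for a name from the list of things; names that differ only in an ending like _2 or _b are one class to them, and where a whole thing is asked for, a point or a joint stands for the part that bears it (a point fixed in the world has none). Each returns a list of dicts, best first, with "p" (0 to 1); they miss things now and then, are a little off and sometimes report something else, mostly with a low value. They report only what shows in the picture. A call takes as long as a camera call. They do not tell look-alikes from the thing itself.
- viewer.outline_of(camera, name): "pixels" (420x560 bool, what is visible of it) and "bbox" ([left, top, width, height] in pixels, round what is visible of it).
The state is a dict: "clock": time; "q": joint angles; "qd": joint speeds; "joint_torque": joint torques, N m; "tool_pos": TCP position; "eef_rot": TCP orientation; "contact_force": force on the tool from outside, world axes, zero at the start; "moment": the same for the moment, N m; "opening": opening from 0.0 (shut) to 1.0 (fully open).
Only numpy, scipy, OpenCV 4.12 (cv2) and the standard library are available. Lean on these libraries where they do the work, as an engineer would, in place of code of your own. Each camera call takes 0.05 s, during which the arm holds its last target.

TASK

Line the low machine vise up with the loading ramp of the drilling fixture and slide it nose first up the ramp and over the lip, without lifting it, so that it drops flat into the nest. Then press it home with about 10 N on the end stop for a good half second, never with more than 25 N (that knocks the stop out of true), and take your hand off, leaving it flush against the stop. Leave the other things on the bench where they are.

Things in the scene. Friction and masses are not known exactly. Their poses are not given: they have to be found in the camera images.
- vise: The item to load: loose low light-alloy machine vise, no handle, 0.5 to 0.8 kg. Base plate 110 long (x) x 80 wide (y) x 12 mm, with two jaws 60 mm wide (y): the taller back jaw, z 12 to 46 mm, flush with the base's back edge, and the front jaw, x +21 to +43, z 12 to 42 mm. Origin: centre of its underside; +x points to the nose (the end with the lower jaw, which goes in first); z up.
- back_jaw (a point): Middle of the vise's back jaw (vise x = -42, z = 29 mm): a block 26 mm thick (x, -55 to -29), 60 mm wide (y), 34 mm tall; a 50 mm open gap lies before it. It can be gripped across its 60 mm width. Axes as the vise's.
- vise_back (a point): Middle of the vise's flat back face (vise x = -55 mm), 20 mm above its underside: a good place to push. The face is 60 mm wide at heights 12 to 46 mm, 80 mm below. Axes as the vise's.
- fixture: Steel drilling fixture fixed to the bench. Origin on the bench surface, +x the loading direction, z up. Along x: ramp, lip, nest with flat floor 12 mm above the bench from x = -25 to +107 mm (22 mm longer than the vise), end stop. Rails, 86 mm apart inside, 10 mm thick, tops 30 mm above the bench, from x = -125 to +130 mm; flared wings widen the mouth to about 125 mm at x = -168 mm.
- ramp_foot (a point): Foot of the ramp, in its middle, at bench height (fixture x = -130 mm). The ramp rises evenly from here at 10.7 degrees, to 18 mm height at fixture x = -35 mm. Axes as the fixture's.
- lip (a point): Middle of the lip's flat crest, 18 mm above the bench, fixture x = -30 mm; the crest runs 10 mm along x and then drops 6 mm straight to the nest floor. Axes as the fixture's.
- stop: Rigid steel end stop at the nest's far end, 74 wide, 20 thick (x), 26 mm tall above the nest floor. Origin: bottom middle of its near face, which the vise's nose must touch (vise origin then 55 mm before it); axes as the fixture's. Never load it above 25 N. Of your push, friction of the vise on the nest floor takes 2 to 7 N.
- collar: Bystander: dark steel tube collar standing on end, 52 mm diameter, 40 mm high. Origin: underside centre.
- jar: Bystander: amber glass jar, 52 mm diameter, 70 mm high. Origin: underside centre.
- spanner: Bystander: steel spanner lying flat, 160 mm long along its x.
Mind the look-alikes: they are no part of the job. Of the things shaped like the vise, the aluminium one is meant.

How it is judged:
By the outcome, as a careful person would: the job done as asked, in the order asked, and still so for the second after the job is handed in, with the robot touching nothing.
It also fails if it takes over 64 s, if anything falls off the work surface, if the arm or the gripper's body presses on something with over 40 N, if the wrist force passes 120 N, or if a joint passes its speed limit or range.

## Working session

There is one attempt and no reset: what is moved stays moved. The work goes in short steps, Python scripts to look and compute and a shell command to move; the robot and the scene stay as the last step left them, time stands still between calls to the robot, and variables do not carry over. Pictures are saved under pics/ and viewed, and the job is handed in when it is done.

```bash
ls; mkdir -p pics; python3 - <<'E'
from plant import r, viewer
import cv2
for n in ("scene","top","wrist"):
    im=viewer.snapshot(n); cv2.imwrite(f"pics/{n}0.png",im[:,:,::-1])
    p=viewer.camera_params(n); print(n,p["intrinsics"],p["world_to_cam"], [k for k in p])
s=r.get_state(); print(s, r.tcp_to_tips)
E
```

```text
pics
scene [[424.22337117   0.         283.7110179 ]
 [  0.         424.22337117 206.63858682]
 [  0.           0.           1.        ]] [[ 0.31510051  0.94902729 -0.00767241 -0.15698577]
 [-0.81849532  0.27583497  0.50396477  0.48057377]
 [ 0.48039264 -0.15251972  0.86369013 -1.25255062]
 [ 0.          0.          0.          1.        ]] ['intrinsics', 'world_to_cam']
top [[385.35721935   0.         282.95632726]
 [  0.         385.35721935 211.80633742]
 [  0.           0.           1.        ]] [[ 0.05403519 -0.99853634 -0.00231954 -0.05170022]
 [ 0.97178276  0.05205302  0.23006249 -0.59022025]
 [-0.22960501 -0.01468556  0.97317309 -0.62886073]
 [ 0.          0.          0.          1.        ]] ['intrinsics', 'world_to_cam']
wrist [[371.73911136   0.         283.14051516]
 [  0.         371.73911136 211.3292795 ]
 [  0.           0.           1.        ]] [[ 3.95342159e-01 -9.18533620e-01 -7.52662776e-04 -6.23513085e-01]
 [ 8.86965447e-01  3.81967758e-01 -2.59601479e-01  3.68628077e-02]
 [ 2.38740179e-01  1.01963823e-01  9.65715541e-01 -3.88425570e-01]
 [ 0.00000000e+00  0.00000000e+00  0.00000000e+00  1.00000000e+00]] ['intrinsics', 'world_to_cam']
{'clock': 0.15, 'q': array([ 1.19880713,  0.68977916, -0.1945305 ,  1.56603824,  0.1573117 ,
        0.90250962, -0.21509921]), 'qd': array([-0.00017564, -0.00075473, -0.00134931, -0.00563419,  0.00126017,
       -0.00123897, -0.00136926]), 'joint_torque': array([-1.57233655e-03, -5.27857232e+01, -1.26846973e+00, -1.53585166e+01,
       -5.24977350e-02,  3.90700632e-03,  8.64930553e-05]), 'tool_pos': array([ 0.24651276, -0.5738615 ,  0.25211976]), 'eef_rot': array([ 9.79480375e-01,  2.01538441e-01, -1.86998778e-04, -6.45395051e-04]), 'contact_force': array([-0.71237811,  0.26511497, -0.08524182]), 'moment': array([-0.04481751,  0.01061408, -0.01267986]), 'opening': 0.996393259652141} 0.014
```

View pics/scene0.png

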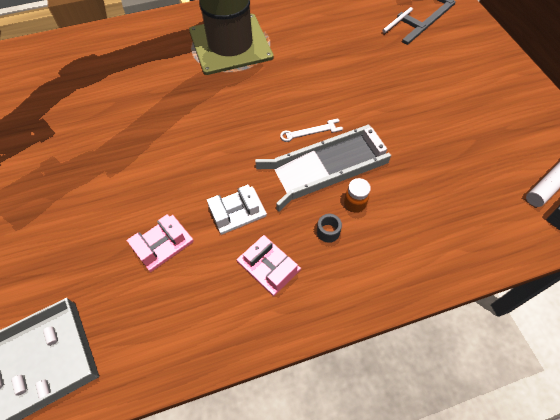

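View pics/top0.png

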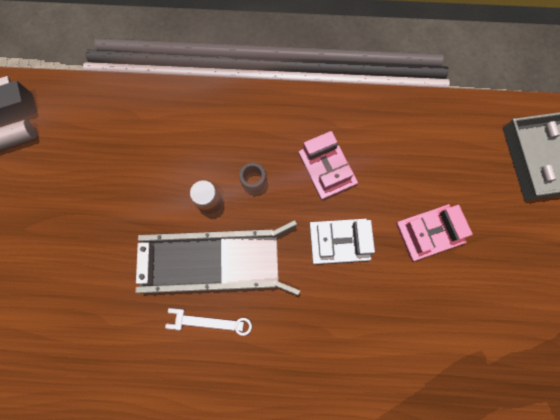

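View pics/wrist0.png

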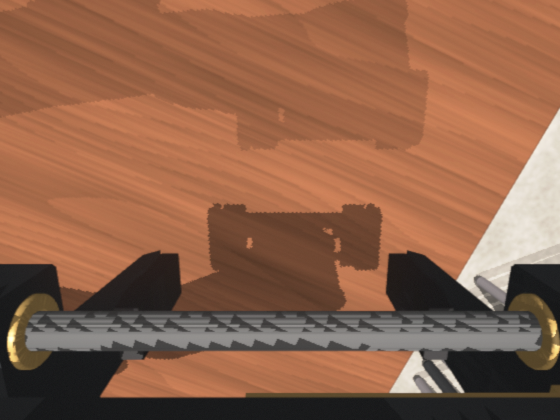

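```bash
cat > h.py <<'E'
from plant import r, viewer
import numpy as np, cv2
from scipy.optimize import minimize
def proj(P,cp):
    P=np.atleast_2d(P); T=cp["world_to_cam"];K=cp["intrinsics"]
    c=P@T[:3,:3].T+T[:3,3]; c=c*[1,-1,-1]; u=c@K.T
    return u[:,:2]/u[:,2:]
def box(x0,x1,y0,y1,z0,z1):
    return np.array([[x,y,z] for x in(x0,x1) for y in(y0,y1) for z in(z0,z1)])/1000.
def prism(xy,z0,z1):
    return np.array([[x,y,z] for x,y in xy for z in(z0,z1)])/1000.
VISE=[box(-55,55,-40,40,0,12),box(-55,-29,-30,30,12,46),box(21,43,-30,30,12,42)]
FIX=[box(-125,130,43,53,0,30),box(-125,130,-53,-43,0,30),box(107,127,-37,37,0,38),box(-25,130,-45,45,0,12),
 np.array([[x,y,z] for y in(-43,43) for x,z in((-130,0),(-35,18),(-25,18),(-25,0))])/1000.,
 prism([(-125,43),(-125,53),(-168,62.5),(-168,72.5)],0,30),prism([(-125,-43),(-125,-53),(-168,-62.5),(-168,-72.5)],0,30)]
def place(P,x,y,a,z=0):
    c,s=np.cos(a),np.sin(a)
    return P@np.array([[c,s,0],[-s,c,0],[0,0,1]])+[x,y,z]
def sil(model,pose,cp,S=4,z=0):
    m=np.zeros((420*S,560*S),np.uint8)
    for B in model:
        p=proj(place(B,*pose,z),cp); p=(p+0.5)*S-0.5
        cv2.fillConvexPoly(m,cv2.convexHull(np.round(p).astype(np.int32)),1)
    return m
def fit(model,masks,cps,x0,z=0,S=4):
    big=[cv2.resize(m.astype(np.uint8),(560*S,420*S),interpolation=cv2.INTER_NEAREST) for m in masks]
    def cost(p):
        c=0
        for b,cp in zip(big,cps):
            s=sil(model,p,cp,S,z); c+=1-(s&b).sum()/max(1,(s|b).sum())
        return c
    best=None
    x0=np.array(x0,float)
    for k in range(2):
        sx=np.vstack([x0]+[x0+d for d in np.diag([.01,.01,.06])/(k+1)])
        q=minimize(cost,x0,method="Nelder-Mead",options=dict(initial_simplex=sx,xatol=1e-4,fatol=1e-5)); x0=q.x
    return q.x,q.fun
def ray(u,v,z,cp):
    T=cp["world_to_cam"];K=cp["intrinsics"]
    d=np.linalg.inv(K)@[u,v,1]; d=d*[1,-1,-1]; R=T[:3,:3]; o=-R.T@T[:3,3]; d=R.T@d
    return o+d*(z-o[2])/d[2]
E
python3 - <<'E'
from h import *
cps={n:viewer.camera_params(n) for n in("top","scene")}
M={}
for n in cps:
    im=viewer.snapshot(n)
    for o in ("vise","fixture","collar","jar","spanner","back_jaw"):
        L=viewer.outline_of(n,o)
        for i,d in enumerate(L): print(n,o,round(d["p"],2),d["bbox"]); 
        M[n,o]=L
import pickle; pickle.dump(M,open("M.pkl","wb"))
print(ray(342,241,.02,cps["top"]),ray(222,262,.02,cps["top"]))
im=cv2.imread("pics/top0.png"); a=cv2.resize(im[130:300,290:480],None,fx=4,fy=4,interpolation=cv2.INTER_CUBIC); 
cv2.imwrite("pics/crop1.png",cv2.resize(a,(670,600)))
E
```

```text
top vise 0.92 [393.5, 203.7, 79.4, 58.7]
top vise 0.85 [297.2, 131.3, 59.1, 67.1]
top vise 0.66 [308.8, 218.1, 63.1, 44.4]
top fixture 0.7 [138.8, 225.9, 159.8, 65.6]
top collar 0.95 [241.0, 162.9, 25.9, 32.0]
top jar 0.93 [190.5, 181.2, 34.1, 30.4]
top spanner 0.62 [164.4, 308.7, 87.8, 25.7]
top back_jaw 0.88 [309.0, 217.6, 66.3, 48.1]
top back_jaw 0.69 [298.0, 129.4, 59.2, 70.9]
top back_jaw 0.59 [398.1, 202.1, 75.5, 58.0]
scene vise 0.97 [240.6, 234.9, 59.7, 59.1]
scene vise 0.95 [212.1, 184.5, 52.3, 48.7]
scene vise 0.68 [129.9, 214.7, 62.7, 56.1]
scene fixture 0.62 [255.5, 123.7, 134.1, 88.2]
scene collar 0.72 [316.6, 215.1, 27.2, 27.0]
scene collar 0.64 [280.0, 118.9, 63.4, 25.0]
scene jar 0.64 [344.9, 179.7, 21.7, 32.7]
scene spanner 0.58 [255.5, 123.5, 134.2, 87.1]
scene spanner 0.57 [282.3, 118.4, 61.5, 24.5]
scene back_jaw 0.75 [237.4, 236.9, 66.2, 60.2]
scene back_jaw 0.67 [206.9, 186.2, 59.2, 50.1]
scene back_jaw 0.56 [128.2, 214.1, 65.7, 57.1]
[ 0.55258896 -0.13459203  0.02      ] [0.5005295  0.09021535 0.02      ]
```

View pics/crop1.png

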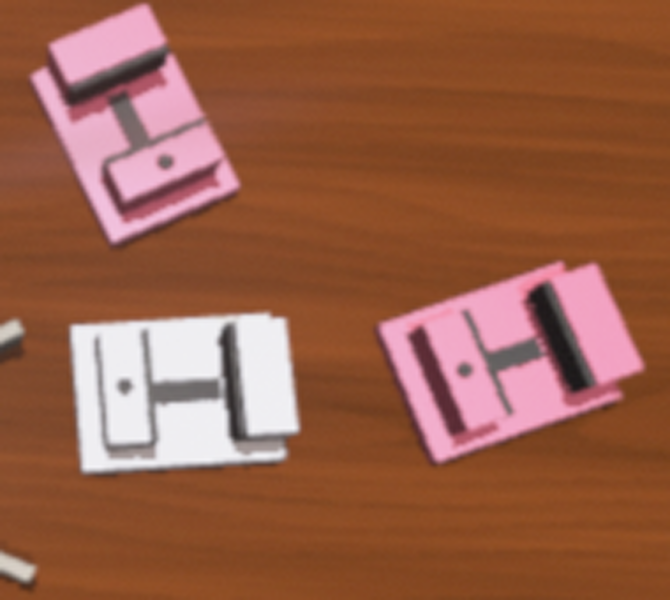

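Three vise-shaped candidates show in the top view: white (342,241), pink (328,165) and pink (435,232). Only the white one looks like bare aluminium, and the crop confirms it. Its taller back jaw is on the right, so the nose already points left towards the fixture mouth. Next I fit the poses.

```bash
python3 - <<'E'
from h import *
import pickle
M=pickle.load(open("M.pkl","rb"))
cps={n:viewer.camera_params(n) for n in("top","scene")}
mv={"top":M["top","vise"][2]["pixels"],"scene":M["scene","vise"][1]["pixels"]}
mf={n:M[n,"fixture"][0]["pixels"] for n in cps}
# colour masks for vise from pictures
mc={}
for n in cps:
    hsv=cv2.cvtColor(cv2.imread(f"pics/{n}0.png"),cv2.COLOR_BGR2HSV)
    d=cv2.dilate(mv[n].astype(np.uint8),np.ones((7,7)))
    m=((hsv[...,1]<70)&(d>0)).astype(np.uint8); m=cv2.morphologyEx(m,cv2.MORPH_CLOSE,np.ones((5,5))); mc[n]=m
for t,src in(("net",mv),("col",mc)):
  for c in(["top"],["scene"],["top","scene"]):
    print("vise",t,c,fit(VISE,[src[n] for n in c],[cps[n] for n in c],[.55,-.135,1.57]))
fc={}
for n in cps:
    hsv=cv2.cvtColor(cv2.imread(f"pics/{n}0.png"),cv2.COLOR_BGR2HSV)
    d=cv2.dilate(mf[n].astype(np.uint8),np.ones((7,7)))
    m=((hsv[...,1]<100)&(d>0)).astype(np.uint8); fc[n]=cv2.morphologyEx(m,cv2.MORPH_CLOSE,np.ones((5,5)))
for t,src in(("net",mf),("col",fc)):
  for c in(["top"],["scene"],["top","scene"]):
    print("fix",t,c,fit(FIX,[src[n] for n in c],[cps[n] for n in c],[.5,.07,1.57]))
E
```

```text
vise net ['top'] (array([ 0.5552877 , -0.13041615,  1.68298938]), np.float64(0.04276003216139168))
vise net ['scene'] (array([ 0.554282  , -0.1310256 ,  1.68689464]), np.float64(0.034554493847184564))
vise net ['top', 'scene'] (array([ 0.55472673, -0.13083165,  1.69036616]), np.float64(0.08076326284790258))
vise col ['top'] (array([ 0.55464613, -0.13191887,  1.69184732]), np.float64(0.02370817777566403))
vise col ['scene'] (array([ 0.55365545, -0.13052632,  1.69551428]), np.float64(0.030087373167981935))
vise col ['top', 'scene'] (array([ 0.55447752, -0.1311919 ,  1.68383298]), np.float64(0.06359810456143566))
fix net ['top'] (array([0.50218978, 0.11860666, 1.66403011]), np.float64(0.0315801137622812))
fix net ['scene'] (array([0.50097021, 0.11833825, 1.66952034]), np.float64(0.026245743609419225))
fix net ['top', 'scene'] (array([0.50182547, 0.11831225, 1.66759069]), np.float64(0.060598397870472276))
fix col ['top'] (array([0.50132852, 0.11724301, 1.66554625]), np.float64(0.02804373116748926))
fix col ['scene'] (array([0.50109423, 0.11787505, 1.66430783]), np.float64(0.038501758722311985))
fix col ['top', 'scene'] (array([0.50114904, 0.11739014, 1.66775067]), np.float64(0.06827300301746175))
```

```bash
cat >> h.py <<'E'
from scipy.spatial.transform import Rotation as Ro
def togo(xyz,head):
    s=r.get_state(); R=Ro.from_quat(s["eef_rot"]).as_matrix()
    d=np.array(xyz)-s["tool_pos"]; h=np.arctan2(R[1,0],R[0,0])
    t=np.degrees(h-head); t=(t+180)%360-180
    print("pos",s["tool_pos"].round(4),"head",np.degrees(h).round(2),"shift cm",(R.T@d*100).round(2),"turn",round(t,2),"q",s["q"].round(2),"F",s["contact_force"].round(1),"open",round(s["opening"],3),"t",round(s["clock"],2))
FX=(0.5014,0.1178,1.667)
def f2w(x,y,z): return place(np.array([[x,y,z]]),*FX)[0]
def w2f(p):
    d=np.array(p[:2])-FX[:2]; c,s=np.cos(FX[2]),np.sin(FX[2]); return np.array([c*d[0]+s*d[1],-s*d[0]+c*d[1]])
E
python3 -c "
from h import *
togo([.5595,-.1727,.13],1.688)"
```

```text
pos [ 0.2468 -0.5743  0.2528] head 23.26 shift cm [ 44.59 -24.55  12.28] turn -73.46 q [ 1.2   0.69 -0.19  1.57  0.16  0.9  -0.22] F [0.1 0.1 0.8] open 0.998 t 0.85
```

```bash
python3 -m inch '[[0,[4,-2.2,0.5],-7],[0,[8,-4.4,1],-14],[0,[12,-6.6,2],-21],[0,[16,-8.8,3],-28],[0,[20,-11,4],-35],[0,[24,-13.2,5],-42],[0,[28,-15.4,6],-49],[0,[32,-17.6,7],-56],[0,[36,-19.8,8],-63],[0,[40,-22,9],-70],[0,[44.6,-24.5,10],-73.5],[0,[44.6,-24.5,12.3],-73.5],[0,[44.6,-24.5,12.3],-73.5],[0,[44.6,-24.5,12.3],-73.5]]' 15; python3 -c "
from h import *
togo([.5595,-.1727,.034],1.688)"
```

```text
clock: 2.25
tool_pos: [0.5589, -0.1743, 0.1296]
eef_rot: [0.665, 0.747, -0.001, -0.0]
contact_force: [-0.9, -0.5, 0.8]
opening: 1.001
pos [ 0.5589 -0.1743  0.1296] head 96.68 shift cm [0.16 0.1  9.56] turn -0.04 q [ 0.45  0.83 -0.4   1.78  0.51  0.64 -0.14] F [-0.9 -0.5  0.8] open 1.001 t 2.25
```

```bash
python3 - <<'E'
from h import *
cp=viewer.camera_params("wrist"); im=viewer.snapshot("wrist")[:,:,::-1].copy()
for B in VISE:
    p=proj(place(B,.5546,-.131,1.688),cp)
    cv2.polylines(im,[cv2.convexHull(np.round(p).astype(np.int32))],True,(0,0,255),1)
for B in FIX:
    p=proj(place(B,*FX),cp)
    cv2.polylines(im,[cv2.convexHull(np.round(p).astype(np.int32))],True,(0,255,0),1)
cv2.imwrite("pics/w1.png",im)
E
```

```text
(no output)
```

View pics/w1.png

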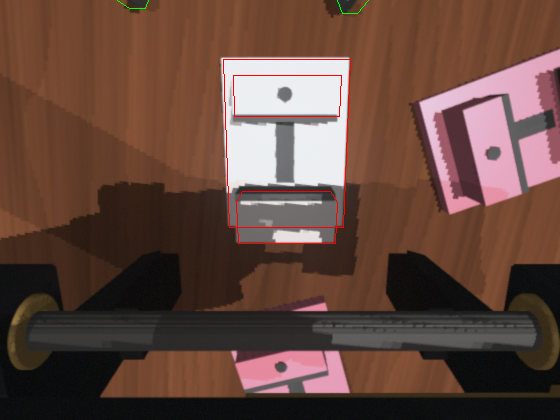

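The wrist view shows the white vise inside the overlay (nose jaw at (285,95), back jaw at (285,215)), so the pose is confirmed. Both pink vises are clear of the fingers. I'm descending and gripping.

```bash
python3 -m inch '[[0,[0.1,0.1,3],0],[0,[0.1,0.1,6],0],[0,[0.1,0.1,8],0],[0,[0.1,0.1,9],0],[0,[0.1,0.1,9.5],0],[0,[0.1,0.1,9.5],0]]' 15; python3 -c "
from h import *
togo([.5595,-.1727,.034],1.688)"
```

```text
clock: 2.9
tool_pos: [0.5608, -0.1727, 0.0352]
eef_rot: [0.665, 0.747, 0.0, 0.0]
contact_force: [-0.1, 0.9, -0.0]
opening: 0.998
pos [ 0.5608 -0.1727  0.0352] head 96.69 shift cm [ 0.02 -0.13  0.12] turn -0.03 q [ 0.39  0.97 -0.3   1.81  0.6   0.45 -0.22] F [-0.1  0.9 -0. ] open 0.998 t 2.9
```

```bash
python3 -m inch '[[0.5,[0,-0.1,0],0],[0.5,[0,-0.1,0],0],[0.5,[0,-0.1,0],0],[0.5,[0,-0.1,0],0],[0.5,[0,-0.1,0],0]]' 15; python3 - <<'E'
from h import *
s=r.get_state(); print(w2f(s["tool_pos"]))
# jaw target: vise at fixture (-0.19,0) -> jaw -0.232
togo([*f2w(-.232,0,0)[:2],.035],FX[2])
E
```

```text
clock: 3.4
tool_pos: [0.5596, -0.1723, 0.0352]
eef_rot: [0.664, 0.748, -0.0, 0.0]
contact_force: [-1.0, -0.3, 4.9]
opening: 0.68
[-0.29432689 -0.03010514]
pos [ 0.5596 -0.1723  0.0352] head 96.75 shift cm [ 6.3  -2.87  0.02] turn 1.24 q [ 0.39  0.97 -0.3   1.81  0.6   0.45 -0.22] F [-1.  -0.3  4.9] open 0.68 t 3.4
```

```bash
python3 -m inch '[[0.5,[0,-0.5,0],0.3],[0.5,[0,-1.2,0],0.6],[0.5,[0,-2,0],1],[0.5,[0,-2.6,0],1.2],[0.5,[0,-2.9,0],1.2],[0.5,[0.7,-2.9,0],1.2],[0.5,[1.7,-2.9,0],1.2],[0.5,[2.7,-2.9,0],1.2],[0.5,[3.7,-2.9,0],1.2],[0.5,[4.7,-2.9,0],1.2],[0.5,[5.7,-2.9,0],1.2],[0.5,[6.3,-2.9,0],1.2],[0.5,[6.3,-2.9,0],1.2],[0.5,[6.3,-2.9,0],1.2]]'; python3 - <<'E'
from h import *
togo([*f2w(-.207,0,0)[:2],.035],FX[2])
cps={n:viewer.camera_params(n) for n in("top","scene")}
for n in cps:
    im=viewer.snapshot(n); cv2.imwrite(f"pics/{n}2.png",im[:,:,::-1])
E
```

```text
clock: 4.8
tool_pos: [0.5231, -0.1149, 0.0352]
eef_rot: [0.673, 0.74, -0.001, 0.001]
contact_force: [0.1, -2.8, 5.9]
opening: 0.683
pos [ 0.5231 -0.1149  0.0352] head 95.46 shift cm [2.67 0.07 0.01] turn -0.05 q [ 0.25  0.94 -0.21  1.97  0.61  0.3  -0.36] F [ 0.1 -2.8  5.9] open 0.683 t 4.8
```

View pics/top2.png

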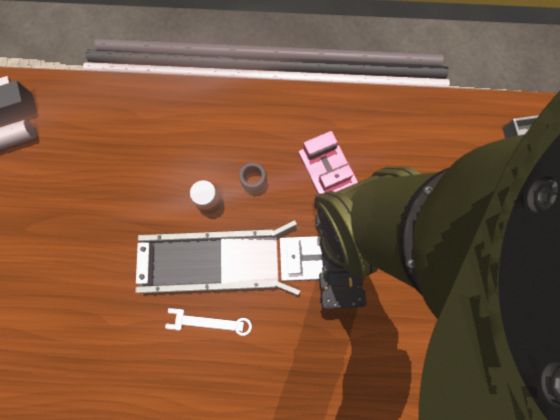

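View pics/scene2.png

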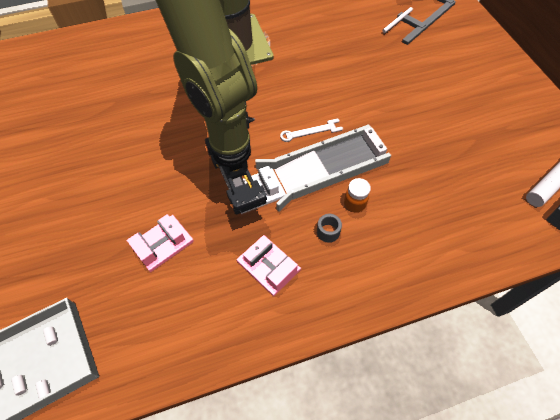

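The top view shows the nose (column 281, rows 238–281) centred on the ramp (rows ~238–283). The pink vises and bystanders haven't moved. I'm advancing into the rails, then I'll release and go behind the vise to push.

```bash
python3 -m inch '[[0.5,[0.6,0.05,0],0],[0.5,[1.2,0.05,0],0],[0.5,[1.8,0.05,0],0],[0.5,[2.3,0.05,0],0],[0.5,[2.8,0.05,0],0],[0.5,[2.8,0.05,0],0],[0.5,[2.8,0.05,0],0]]'; python3 - <<'E'
from h import *
s=r.get_state(); print(w2f(s["tool_pos"]), s["contact_force"])
cp=viewer.camera_params("wrist"); im=viewer.snapshot("wrist")[:,:,::-1].copy()
vp=w2f(s["tool_pos"])+[.042,0]
for B in VISE:
    p=proj(place(B,*f2w(vp[0],vp[1],0)[:2],FX[2]),cp)
    cv2.polylines(im,[cv2.convexHull(np.round(p).astype(np.int32))],True,(0,0,255),1)
for B in FIX:
    p=proj(place(B,*FX),cp)
    cv2.polylines(im,[cv2.convexHull(np.round(p).astype(np.int32))],True,(0,255,0),1)
cv2.imwrite("pics/w3.png",im)
E
```

```text
clock: 5.6
tool_pos: [0.5208, -0.0903, 0.0354]
eef_rot: [0.674, 0.739, -0.003, 0.002]
contact_force: [1.2, -9.5, 7.8]
opening: 0.677
[-0.20904311  0.00073254] [ 1.16881699 -9.47228756  7.78201756]
```

View pics/w3.png

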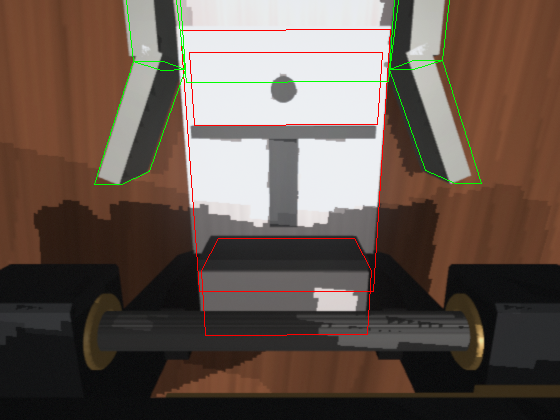

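The wrist view shows the vise nose between the rails with even gaps (left edge 183 to rail 184, right edge 388 to rail 390 at the rail tops), and the overlay agrees. I'm opening, backing straight out behind the vise and closing.

```bash
python3 -m inch '[[0,[0.2,-0.05,0],0],[0,[0.2,-0.05,0],0],[0,[0,-0.05,0],0],[0,[0,-0.05,-0.5],0],[0,[-1,-0.05,-0.5],0],[0,[-2.5,-0.05,-0.5],0],[0,[-4,-0.05,-0.5],0],[0,[-5.4,-0.05,-0.5],0],[1,[-5.4,-0.05,-0.5],0],[1,[-5.4,-0.05,-0.5],0],[1,[-5.4,-0.05,-0.5],0],[1,[-5.4,-0.05,-0.5],0],[1,[-5.4,-0.05,-0.5],0],[1,[-5.4,-0.05,-0.5],0],[1,[-5.4,-0.05,-0.5],0],[1,[-5.4,-0.05,-0.5],0]]'; python3 - <<'E'
from h import *
s=r.get_state(); print(w2f(s["tool_pos"]))
togo([*f2w(-.24,0,0)[:2],.040],FX[2])
cp=viewer.camera_params("wrist"); im=viewer.snapshot("wrist")[:,:,::-1].copy()
cv2.imwrite("pics/w4.png",im)
E
```

```text
clock: 7.25
tool_pos: [0.526, -0.1387, 0.0397]
eef_rot: [0.672, 0.741, -0.0, 0.0]
contact_force: [0.2, 0.3, -1.2]
opening: 0.295
[-2.57721502e-01  1.18433522e-04]
pos [ 0.526  -0.1387  0.0397] head 95.56 shift cm [ 1.77  0.01 -0.03] turn 0.05 q [ 0.32  0.93 -0.24  1.94  0.61  0.34 -0.32] F [ 0.2  0.3 -1.2] open 0.295 t 7.25
```

View pics/w4.png

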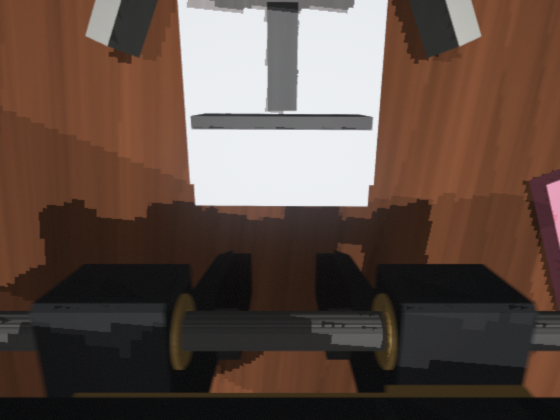

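```bash
python3 -m inch '[[1,[0,0,0],0],[1,[0,0,0],0],[1,[0,0,0],0],[1,[0.8,0,0],0],[1,[1.6,0,0],0],[1,[2.2,0,0],0],[1,[2.8,0,0],0],[1,[3.4,0,0],0],[1,[4,0,0],0],[1,[4,0,0],0]]'; python3 - <<'E'
from h import *
s=r.get_state(); print(w2f(s["tool_pos"]))
togo([*f2w(-.07,0,0)[:2],.040],FX[2])
cp=viewer.camera_params("wrist"); im=viewer.snapshot("wrist")[:,:,::-1].copy()
cv2.imwrite("pics/w5.png",im)
E
```

```text
clock: 8.3
tool_pos: [0.5219, -0.0999, 0.0398]
eef_rot: [0.672, 0.74, -0.001, 0.001]
contact_force: [-0.6, -2.2, -1.2]
opening: 0.002
[-0.21866531  0.00046145]
pos [ 0.5219 -0.0999  0.0398] head 95.53 shift cm [14.87  0.05 -0.06] turn 0.02 q [ 0.22  0.93 -0.21  1.98  0.6   0.3  -0.38] F [-0.6 -2.2 -1.2] open 0.002 t 8.3
```

View pics/w5.png

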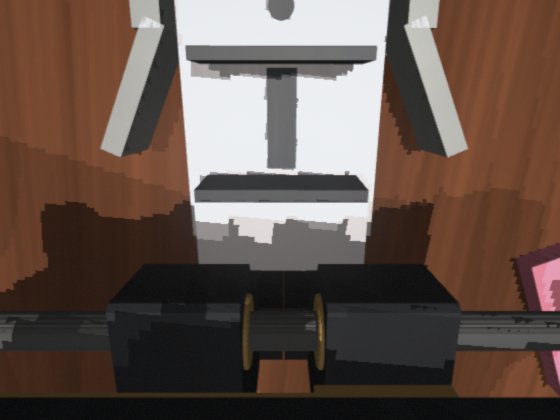

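```bash
python3 -m inch '[[1,[0.8,0,0],0],[1,[1.6,0,0],0],[1,[2.4,0,0],0],[1,[3.2,0,0],0],[1,[4,0,0],0],[1,[4.8,0,0],0],[1,[5.6,0,0],0],[1,[6.4,0,0],0],[1,[7.2,0,0],0],[1,[8,0,0],0]]'; python3 - <<'E'
from h import *
s=r.get_state(); print(w2f(s["tool_pos"]))
togo([*f2w(-.07,0,0)[:2],.040],FX[2])
for n in ("top","wrist"):
  im=viewer.snapshot(n)[:,:,::-1].copy()
  cv2.imwrite(f"pics/{n}6.png",im)
E
```

```text
clock: 9.35
tool_pos: [0.5144, -0.0218, 0.0402]
eef_rot: [0.673, 0.74, -0.002, 0.001]
contact_force: [1.5, -16.4, 9.7]
opening: 0.008
[-0.14024499  0.00050881]
pos [ 0.5144 -0.0218  0.0402] head 95.42 shift cm [ 7.02  0.04 -0.01] turn -0.09 q [ 0.04  0.91 -0.16  2.03  0.56  0.24 -0.51] F [  1.5 -16.4   9.7] open 0.008 t 9.35
```

View pics/wrist6.png

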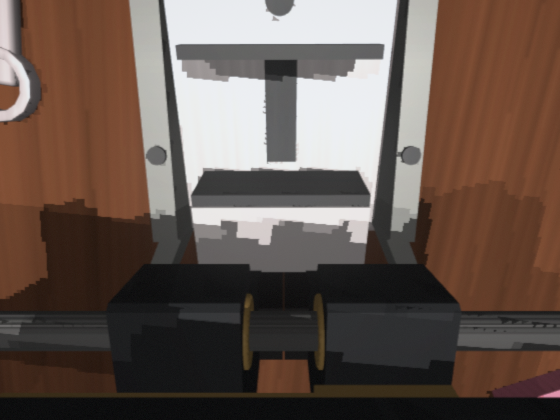

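View pics/top6.png

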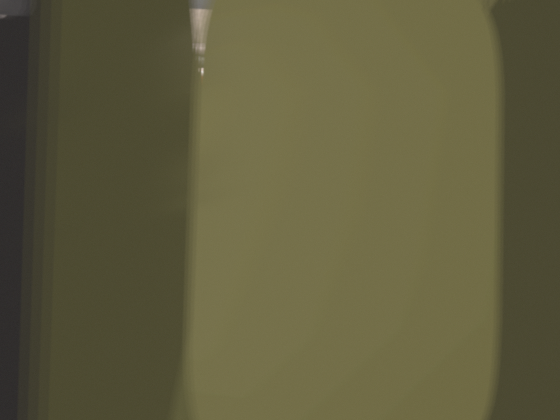

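Motion is straight. The force is 16 N forward with 10 N of vertical drag as the vise climbs against my level fingers, so I'll follow the ramp slope with the tool to relieve it.

```bash
python3 -m inch '[[1,[0.5,0,-0.1],0],[1,[1,0,-0.2],0],[1,[1.5,0,-0.3],0],[1,[2,0,-0.4],0],[1,[2.5,0,-0.5],0],[1,[3,0,-0.6],0],[1,[3.5,0,-0.7],0],[1,[4,0,-0.75],0],[1,[4,0,-0.75],0]]'; python3 - <<'E'
from h import *
s=r.get_state(); print(w2f(s["tool_pos"]))
togo([*f2w(-.07,0,0)[:2],.040],FX[2])
for n in ("scene","wrist"):
  im=viewer.snapshot(n)[:,:,::-1].copy()
  cv2.imwrite(f"pics/{n}7.png",im)
E
```

```text
clock: 10.35
tool_pos: [0.5106, 0.0163, 0.0483]
eef_rot: [0.673, 0.739, -0.003, 0.002]
contact_force: [1.8, -13.0, 7.1]
opening: 0.001
[-0.1019606   0.00056605]
pos [0.5106 0.0163 0.0483] head 95.33 shift cm [3.2  0.05 0.81] turn -0.18 q [-0.04  0.9  -0.15  2.04  0.53  0.24 -0.56] F [  1.8 -13.    7.1] open 0.001 t 10.35
```

View pics/wrist7.png

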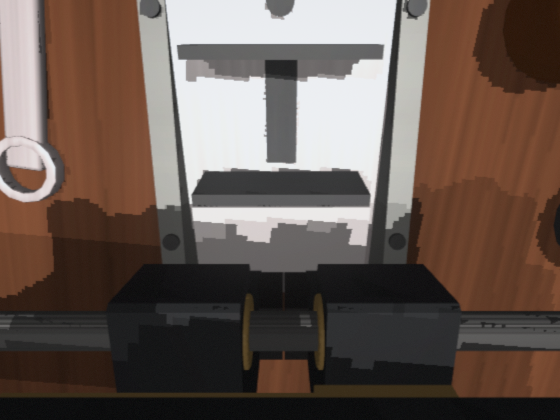

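View pics/scene7.png

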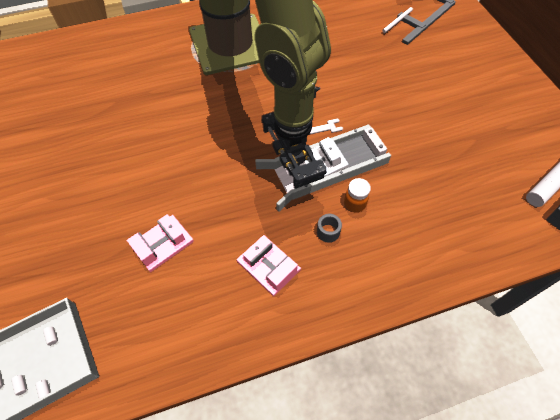

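Everything is on track: the nose is over the lip (scene ~(330,152)), and the jar, collar and spanner haven't moved. I'm continuing at 50 mm/s over the lip and stopping well short of the end stop.

```bash
python3 -m inch '[[1,[0.5,0,0],0],[1,[1,0,0],0],[1,[1.5,0,0],0],[1,[2,0,0],0],[1,[2.5,0,0],0],[1,[3,0,0],0],[1,[3.5,0,0],0],[1,[4,0,0],0],[1,[4.4,0,0],0],[1,[4.8,0,0],0],[1,[4.8,0,0],0]]'; python3 - <<'E'
from h import *
s=r.get_state(); print(w2f(s["tool_pos"]))
togo([*f2w(-.027,0,0)[:2],.046],FX[2])
for n in ("scene","wrist"):
  im=viewer.snapshot(n)[:,:,::-1].copy()
  cv2.imwrite(f"pics/{n}8.png",im)
E
```

```text
clock: 11.55
tool_pos: [0.5066, 0.0676, 0.0484]
eef_rot: [0.672, 0.74, 0.0, 0.001]
contact_force: [1.3, -6.5, 5.1]
opening: 0.003
[-0.05048587 -0.0003356 ]
pos [0.5066 0.0676 0.0484] head 95.49 shift cm [ 2.35 -0.03  0.23] turn -0.02 q [-0.14  0.9  -0.14  2.04  0.5   0.23 -0.62] F [ 1.3 -6.5  5.1] open 0.003 t 11.55
```

View pics/wrist8.png

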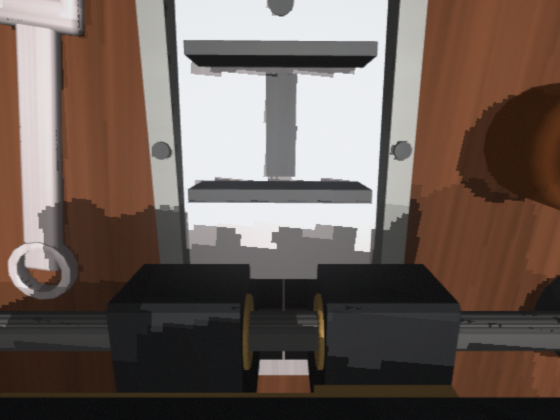

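The vise has pitched nose-down into the nest (front jaw face now at row 55) and is centred. I'm continuing slowly until the rear drops.

```bash
python3 -m inch '[[1,[0.3,0,0],0],[1,[0.6,0,0],0],[1,[0.9,0,0],0],[1,[1.2,0,0],0],[1,[1.5,0,0],0],[1,[1.8,0,0],0],[1,[2.1,0,0],0],[1,[2.4,0,0],0],[1,[2.4,0,0],0]]'; python3 - <<'E'
from h import *
s=r.get_state(); print(w2f(s["tool_pos"]))
togo([*f2w(-.012,0,0)[:2],.046],FX[2])
for n in ("scene","wrist"):
  im=viewer.snapshot(n)[:,:,::-1].copy()
  if n=="scene": im=cv2.resize(im[100:240,230:410],(720,560),interpolation=cv2.INTER_CUBIC)
  cv2.imwrite(f"pics/{n}9.png",im)
E
```

```text
clock: 12.55
tool_pos: [0.5032, 0.0927, 0.0472]
eef_rot: [0.672, 0.741, -0.0, -0.0]
contact_force: [-0.1, -3.6, 0.9]
opening: 0.007
[-0.02512519  0.00063252]
pos [0.5032 0.0927 0.0472] head 95.6 shift cm [1.31 0.07 0.12] turn 0.09 q [-0.19  0.9  -0.14  2.04  0.48  0.24 -0.65] F [-0.1 -3.6  0.9] open 0.007 t 12.55
```

View pics/wrist9.png

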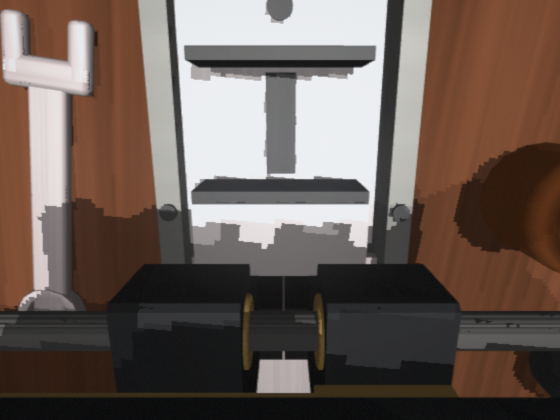

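View pics/scene9.png

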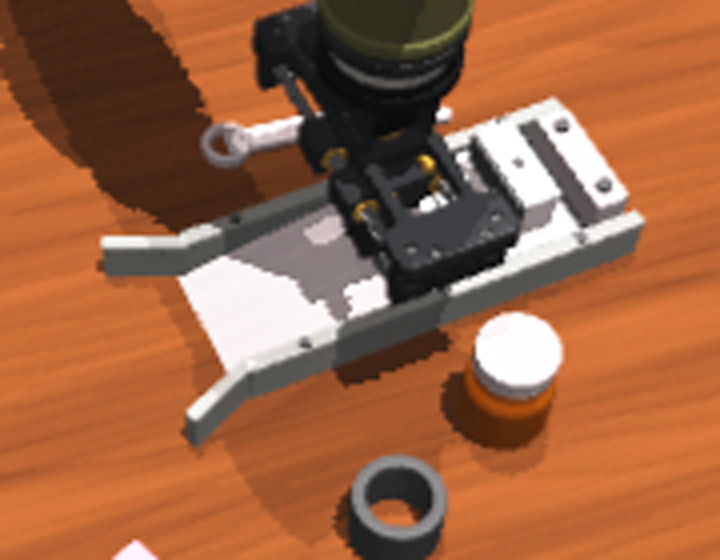

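The rear has dropped: vertical force is about 0, only ~3.6 N of sliding friction remains, and the pitch is level. Now the slow approach to the stop.

```bash
python3 -m inch '[[1,[0.15,0,0],0],[1,[0.3,0,0],0],[1,[0.45,0,0],0],[1,[0.6,0,0],0],[1,[0.7,0,0],0],[1,[0.8,0,0],0]]'; python3 - <<'E'
from h import *
s=r.get_state(); print(w2f(s["tool_pos"]))
togo([*f2w(-.012,0,0)[:2],.046],FX[2])
E
```

```text
clock: 13.25
tool_pos: [0.5027, 0.099, 0.0472]
eef_rot: [0.672, 0.74, -0.001, 0.0]
contact_force: [1.0, -5.5, 1.2]
opening: 0.005
[-0.01885104  0.00053915]
pos [0.5027 0.099  0.0472] head 95.49 shift cm [0.69 0.05 0.12] turn -0.02 q [-0.2   0.9  -0.14  2.04  0.48  0.24 -0.66] F [ 1.  -5.5  1.2] open 0.005 t 13.25
```

```bash
python3 -m inch '[[1,[0.05,0,0],0],[1,[0.1,0,0],0],[1,[0.15,0,0],0]]'; python3 - <<'E'
from h import *
s=r.get_state(); print(w2f(s["tool_pos"]),s["contact_force"])
E
```

```text
clock: 13.55
tool_pos: [0.5026, 0.1004, 0.0473]
eef_rot: [0.672, 0.74, -0.001, 0.0]
contact_force: [-0.1, -5.2, 1.7]
opening: 0.001
[-0.01738578  0.00050327] [-0.08090317 -5.17373152  1.70126953]
```

```bash
python3 -m inch '[[1,[0.06,0,0],0],[1,[0.12,0,0],0],[1,[0.18,0,0],0],[1,[0.24,0,0],0]]'; python3 -m inch '[[1,[0.05,0,0],0],[1,[0.1,0,0],0],[1,[0.1,0,0],0]]'; python3 - <<'E'
from h import *
s=r.get_state(); print(w2f(s["tool_pos"]),s["contact_force"])
cp=viewer.camera_params("scene")
im=viewer.snapshot("scene")[:,:,::-1]
cv2.imwrite("pics/scene10.png",cv2.resize(im[110:200,300:400],(720,600),interpolation=cv2.INTER_CUBIC))
E
```

```text
clock: 13.95
tool_pos: [0.5024, 0.1029, 0.0472]
eef_rot: [0.672, 0.74, -0.001, 0.0]
contact_force: [0.8, -6.3, 0.6]
opening: 0.004
clock: 14.25
tool_pos: [0.5022, 0.104, 0.0472]
eef_rot: [0.672, 0.74, -0.001, 0.0]
contact_force: [-0.0, -5.5, 1.1]
opening: 0.003
[-0.01385729  0.0004907 ] [-0.03630499 -5.53702884  1.08961424]
```

View pics/scene10.png

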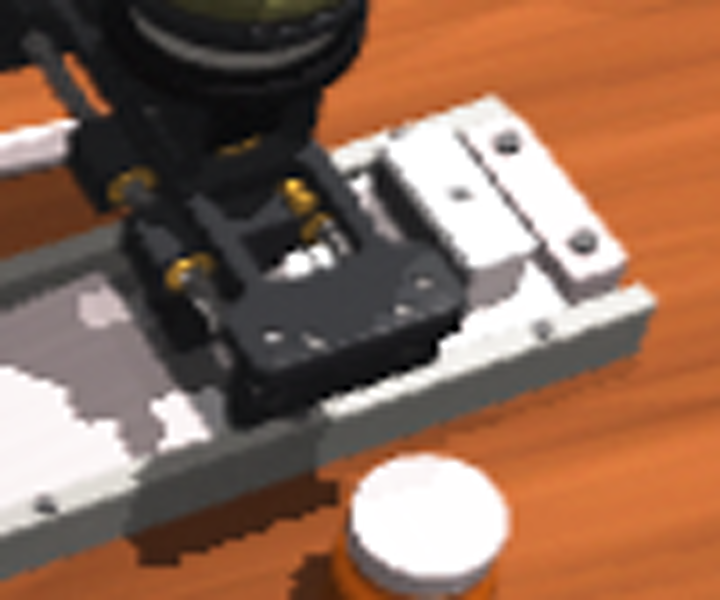

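The gap at the stop is nearly closed (front jaw to stop at (490,190)). I'm continuing in sub-millimetre steps and watching the force.

```bash
python3 -m inch '[[1,[0.05,0,0],0],[1,[0.1,0,0],0],[1,[0.1,0,0],0]]'|grep -E "tool_pos|force"; python3 -m inch '[[1,[0.04,0,0],0],[1,[0.07,0,0],0]]'|grep -E "tool_pos|force"
```

```text
tool_pos: [0.5022, 0.105, 0.0473]
contact_force: [0.9, -5.2, 0.5]
tool_pos: [0.5021, 0.1055, 0.0472]
contact_force: [1.0, -6.7, 0.6]
```

```bash
python3 -m inch '[[1,[0.04,0,0],0],[1,[0.07,0,0],0],[1,[0.07,0,0],0]]'|grep -E "tool_pos|force"; python3 -m inch '[[1,[0.04,0,0],0],[1,[0.07,0,0],0],[1,[0.07,0,0],0]]'|grep -E "tool_pos|force"
```

```text
tool_pos: [0.5021, 0.1055, 0.0473]
contact_force: [0.8, -7.3, 0.9]
tool_pos: [0.5021, 0.1055, 0.0473]
contact_force: [1.1, -8.4, 1.2]
```

In contact with the stop: the position is stuck at y=0.1055 while the force climbs about 1.5 N per mm of command. Target is ~15 N total, of which ~5.3 N is friction.

```bash
python3 -m inch '[[1,[0.07,0,0],0],[1,[0.14,0,0],0],[1,[0.14,0,0],0]]'|grep -E "tool_pos|force"; python3 -m inch '[[1,[0.07,0,0],0],[1,[0.14,0,0],0],[1,[0.14,0,0],0]]'|grep -E "tool_pos|force"
```

```text
tool_pos: [0.5021, 0.1055, 0.0473]
contact_force: [2.3, -10.6, 2.8]
tool_pos: [0.5021, 0.1055, 0.0473]
contact_force: [2.3, -13.3, 2.7]
```

```bash
python3 -m inch '[[1,[0.05,0,0],0],[1,[0.1,0,0],0],[1,[0.12,0,0],0],[1,[0.12,0,0],0]]'|grep -E "tool_pos|force"; python3 -m inch '[[1,[0,0,0],0],[1,[0,0,0],0],[1,[0,0,0],0],[1,[0,0,0],0]]'|grep -E "clock|force"; python3 -m inch '[[1,[0,0,0],0],[1,[0,0,0],0],[1,[0,0,0],0],[1,[0,0,0],0]]'|grep -E "clock|force"
```

```text
tool_pos: [0.502, 0.1056, 0.0473]
contact_force: [3.9, -15.3, 1.9]
clock: 16.8
contact_force: [4.2, -15.9, 2.9]
clock: 17.2
contact_force: [2.8, -15.0, 2.6]
```

Held at ~15.4 N total (~10 N on the stop) for over 0.8 s. I'm backing straight off.

```bash
python3 -m inch '[[1,[-0.3,0,0],0],[1,[-0.6,0,0],0],[1,[-0.9,0,0],0],[1,[-1.4,0,0],0],[1,[-2.4,0,0],0],[1,[-3.4,0,0],0],[1,[-3.4,0,-2],0],[1,[-3.4,0,-6],0],[1,[-3.4,0,-11],0],[1,[-3.4,0,-14],0],[1,[-7.4,0,-14],0],[1,[-11.4,0,-14],0],[1,[-15.4,0,-14],0],[1,[-19.4,0,-14],0],[1,[-23.4,0,-14],0],[1,[-26.4,0,-14],0],[1,[-26.4,0,-14],0],[1,[-26.4,0,-14],0]]'; python3 - <<'E'
from h import *
cps={n:viewer.camera_params(n) for n in("top","scene")}
for n in cps:
    im=viewer.snapshot(n)[:,:,::-1].copy(); cv2.imwrite(f"pics/{n}11.png",im)
    if n=="scene": cv2.imwrite("pics/c11.png",cv2.resize(im[110:210,250:400],(780,520),interpolation=cv2.INTER_CUBIC))
    for d in viewer.outline_of(n,"vise"): print(n,round(d["p"],2),d["bbox"])
E
```

```text
clock: 19.0
tool_pos: [0.5267, -0.1517, 0.187]
eef_rot: [0.673, 0.74, 0.0, -0.0]
contact_force: [-0.3, -0.1, 0.1]
opening: 0.004
top 0.9 [149.1, 241.4, 62.6, 44.5]
top 0.84 [297.4, 129.1, 58.1, 70.7]
scene 0.59 [324.9, 127.2, 53.1, 43.4]
scene 0.59 [129.4, 215.2, 62.2, 54.9]
scene 0.58 [240.5, 235.3, 60.0, 59.5]
```

View pics/top11.png

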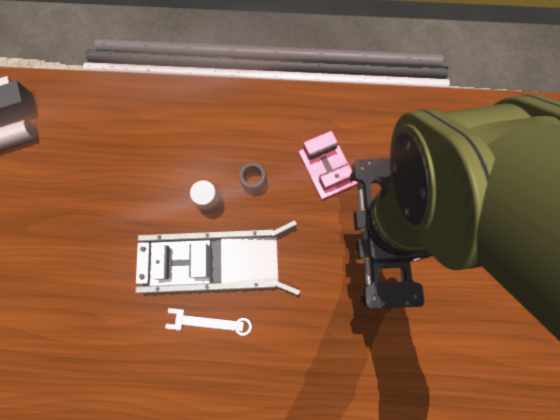

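View pics/c11.png

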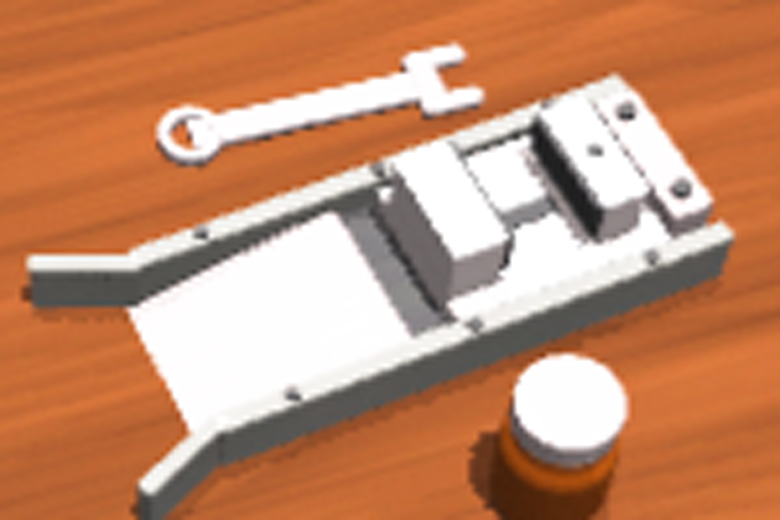

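The vise lies flat in the nest with its nose at the stop, and nothing else has moved. One quantitative check with an enlarged crop before handing in.

```bash
python3 - <<'E'
from h import *
im=viewer.snapshot("top")[:,:,::-1].copy(); cp=viewer.camera_params("top")
m=viewer.outline_of("top","vise")
m=[d for d in m if d["bbox"][0]<230][0]["pixels"]
p,f=fit(VISE,[m],[cp],[.4965,.1695,1.667],z=.012); print("vise in fixture",w2f(p),np.degrees(p[2]-FX[2]),f)
big=cv2.resize(im[222:302,130:290],(800,400),interpolation=cv2.INTER_CUBIC)
for B in VISE:
    q=(proj(place(B,*f2w(.052,0,0)[:2],FX[2],.012),cp)-[130,222]+.5)*5
    cv2.polylines(big,[cv2.convexHull(np.round(q).astype(np.int32))],True,(0,0,255),1)
cv2.imwrite("pics/t12.png",big)
E
```

```text
vise in fixture [0.05227061 0.00059472] 0.25589393573765096 0.039304290522252816
```

View pics/t12.png

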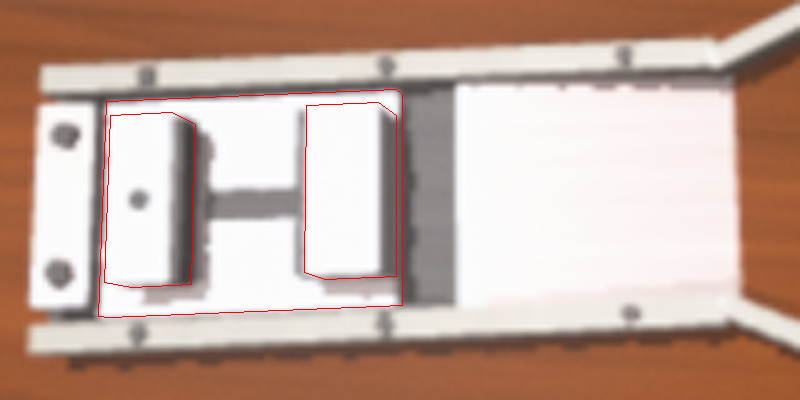

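The crop agrees: the fit puts the vise at fixture x = 52.3 mm (52 expected at the stop), 0.6 mm sideways and 0.3° off. It is flat and flush, and the robot is clear.

```bash
python3 -c "
from plant import r
r.finish_job(); print(r.get_state()['clock'])"
```

```text
the job is handed in; nothing more can be done
the job is handed in; nothing more can be done
```

The aluminium vise is loaded: it sits flat in the nest with its nose at the end stop. I handed the job in at about 19 s of the 64 s allowed.

- **Loading:** I gripped the vise by its back jaw and slid it sideways on the bench to line it up, then put its nose between the rails. From there I pushed it with closed fingers up the ramp and over the lip, without lifting it. The force readings and pictures showed it drop flat.
- **Pressing home:** I built the push up slowly to 15–16 N and held it for over 0.8 s. Sliding friction took about 5.3 N, so the stop carried roughly 10 N. The readings I took never passed about 16.5 N forward, but they came only at the end of each move. I then backed straight off.
- **Last checks:** The top camera put the vise at fixture x = 52.3 mm (52 mm expected at the stop), 0.6 mm off centre and 0.3° skewed, all within measuring error. No check failed.
- **Other things on the bench:** In the last pictures the jar, collar and spanner were where they started. So were the two pink look-alikes; the arm hid one of them from the top camera, but the scene camera found it in its original place.

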